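# Shaving cue on the shower shelf

## Robot

A 6-joint arm with a two-finger parallel gripper is mounted at the origin on the work surface. World frame = base frame: x ahead of the robot, y to its left, z up, the work surface at z = 0. Lengths are in m, angles in rad, forces in N, time in s.
With the tool pointing down it reaches from about 0.325 to 0.9 m from the base axis. Payload 6.1 kg.
Tool frame: the origin (TCP) lies between the finger pads; the fingertips stand 11 mm ahead of it and the grasp point (between the pads) lies 8 mm behind it; z points along the fingers, x is the direction in which the jaws open and shut, and the axes are right-handed (so a half turn about z gives the same grasp; the last joint's range is limited). The gripper opens to 85 mm and grips with 20 to 120 N. Pads are 22 mm wide; open, the fingers measure 114 mm over their backs; the gripper's body (76 mm by 85 mm) begins 54 mm behind the grasp point. The pads swing forward as they close: fully open they stand 13 mm farther back than shut.
Start: joints at [-1.439, 0.22, 1.526, -0, 1.395, -0.126], TCP at [0.159, -0.604, 0.242] pointing down, gripper open.
Joint ranges: [-2.98, 2.98], [-0.91, 2.08], [0.09, 2.57], [-1.24, 4.39], [0.2, 2.65], [-2.68, 2.68]. Speed limits (rad/s): [2.57, 2.57, 3.01, 3.14, 3.14, 3.14].

## Interface

Orientations are given as a 3x3 rotation matrix whose columns are the frame's x, y, z axes.
In Python, from plant import read_state, read_camera, get_calibration, job_done, search_frame, mark_of gives the robot as it stands. The module is installed in compiled form; this text tells all that it offers.
- The arm moves only by the shell command python3 -m handwheel 'ROWS' [OPENING]. ROWS is JSON, a list of rows, each an object with "slide": the shift along the tool's x, y, z in mm, a list of three; "delta_rot": the turn, a rotation vector about the tool's x, y, z in degrees, a list of three. A call has 1 to 8 rows; each row is the pose to reach, as a shift and turn from the pose commanded when the call began, along the tool's axes at that moment; what a row does not reach only later rows make up. A row lasts 1/8 s, in which the tool goes at most 62.5 mm and 10.7 degrees, less where a joint would pass 70% of its speed; a pose out of reach is approached as far as the arm can. A call with a gripper value outside its range is refused whole. OPENING is the closure, from 0 (fully open) to 1 (shut), set as the call begins (- or left out, the last holds). The fingers move at their own pace and stop on an object; the grip force is fixed at half the most. Time passes only in rows, so rows that repeat a pose let the fingers close. It gives the time, the measured TCP pose, the force and the opening at its end, in the units of the state.
- read_state(): the state, without advancing time (a new reading comes with each control period).
- read_camera(name): name is "side" or "top" or "wrist"; returns (picture, depth): 400x640x3 uint8, red, green, blue; 400x640 float32, m along the optical axis (not along the pixel's ray), 0 where there is no reading.
- get_calibration(name): a dict with "fx", "fy", "cx", "cy" (pixels), "eye" and "rotation" of the camera in the world. Camera axes: x right, y up, looking along -z (the intrinsics and any distortion apply to the point x, -y, -z); pixel columns grow to the right and rows downward; lengths in m; the calibration is good to about 2 mm. A picture is of the moment at which its call begins: read the wrist's pose just before it. get_calibration takes no time and is no camera call; for the wrist camera it gives the pose at the moment of the call.
- job_done(): hands the job in, once; it reports no verdict.
Trained networks look in the newest picture that a camera, given by its name, has taken for a name from the list of things; names that differ only in an ending like _2 or _b are one class to them, and where a whole thing is asked for, a point or a joint stands for the part that bears it (a point fixed in the world has none). Each returns a list of dicts, best first, with "conf" (0 to 1); they miss things now and then, are a little off and sometimes report something else, mostly with a low value. They report only what shows in the picture. A call takes as long as a camera call.
- search_frame(target, camera): "box" ([left, top, right, bottom] in pixels, round what is visible of it).
- mark_of(target, camera): "point" ([column, row] in pixels: a listed point, or the origin of a listed thing).
The state is a dict: "t": time; "qpos": joint angles; "joint_velocities": joint speeds; "effort": joint torques, N m; "tcp_pos": TCP position; "orientation": TCP orientation; "force": force on the tool from outside, world axes, zero at the start; "wrist_torque": the same for the moment, N m; "gripper_width": opening from 0.0 (shut) to 1.0 (fully open).
Only numpy, scipy, OpenCV 4.12 (cv2) and the standard library are available. Lean on these libraries where they do the work, as an engineer would, in place of code of your own. Each camera call takes 0.05 s, during which the arm holds its last target. There are 200 camera calls.

## Task

Give the getting-ready-to-shave cue: press the chime's button down to sound it and let it come up again, then point at the shortest of the three razor cases standing in the rack, holding the fingertips a few centimetres above the middle of its top for two seconds, then point at the cap of the glass jar with the twist cap in the same way, for two seconds, and finish there, still pointing. Do not touch the cases, their rack, the jars, the tin or the soap saver at any time, and do not come down close over either of the other two cases.

Things in the scene. Friction and masses are not known exactly. Their poses are not given: they have to be found in the camera images.
- chime_button (a joint): The chime's push button: travel in m, 0 = up, 0.006 = fully down. It springs back; fully down takes 5 N. It must go down by at least 4 mm to sound.
- chime_button_top (a point): Centre of the top face of that button, a white disc 40 mm across on the grey collar on top of the chime. The button moves straight down.
- chime: The chime: white waterproof box 80 x 80 mm and 60 mm high, fixed to the shelf; origin at the centre of its underside, z up. Stands anywhere in the far row.
- rack: Steel rack, fixed: base plate 66 (x) x 250 (y) mm, 8 mm thick, with three slots 80 mm apart along its y axis, each with low walls up to 46 mm above the shelf. Origin at the centre of its underside, z up. Each slot holds one upright razor case, in any order; not to be touched.
- case_short_top (a point): Centre of the top of the shortest razor case, about 100 mm above the shelf (z up). This is the case to point at.
- case_short: The shortest razor case: grey plastic, closed, 44 (x) x 22 (y) x 92 (z) mm, upright in one of the rack's slots, its top 100 mm above the shelf. Origin at the centre of its underside. Loose, not to be touched.
- case_mid: The middle-sized razor case, same plastic and footprint, 116 mm tall, its top 124 mm above the shelf. Origin at the centre of its underside. Loose, not to be touched.
- case_mid_top (a point): Centre of the top of the middle-sized case (z up).
- case_tall: The tallest razor case, same plastic and footprint, 140 mm tall, its top 148 mm above the shelf. Origin at the centre of its underside. Loose, not to be touched.
- case_tall_top (a point): Centre of the top of the tallest case (z up).
- jar_cap (a point): Centre of the top of the twist cap (z up), 115 mm above the shelf. This is the cap to point at.
- jar: Tall glass jar 72 mm across with a ribbed steel twist cap 60 mm across and 22 mm high; 115 mm tall in all. Origin at the centre of its underside. Somewhere in the far row. Loose, not to be touched.
- knob_jar: Another glass jar, squat, 80 mm across, its steel stopper topped by a ball knob; 90 mm tall in all. Origin at the centre of its underside. In the far row. Loose bystander, not to be touched.
- tin: Flat steel tweezer tin, 34 (x) x 100 (y) x 18 (z) mm, lying in the far row. Origin at the centre of its underside. Loose bystander, not to be touched.
- soap_saver: Blue ribbed soap saver, 80 (x) x 115 (y) x 14 (z) mm, lying in the far row. Origin at the centre of its underside. Loose bystander, not to be touched.

How it is judged:
By the outcome, as a careful person would: the job done as asked, in the order asked, and still so for the second after the job is handed in, with the robot touching nothing.
It also fails if it takes over 48 s, if anything falls off the work surface, if the arm or the gripper's body presses on something with over 40 N, if the wrist force passes 120 N, or if a joint passes its speed limit or range.

## Working session

There is one attempt and no reset: what is moved stays moved. The work goes in short steps, Python scripts to look and compute and a shell command to move; the robot and the scene stay as the last step left them, time stands still between calls to the robot, and variables do not carry over. Pictures are saved under pics/ and viewed, about 8 in all and at most 12, crops included, and the job is handed in when it is done.

```bash
mkdir -p pics; cat > h.py <<'E'
import numpy as np,cv2
from plant import *
def world(cam,K,uv,d):
    u,v=uv; R=np.array(K["rotation"]); e=np.array(K["eye"])
    return e+R@np.array([(u-K["cx"])/K["fx"]*d,-(v-K["cy"])/K["fy"]*d,-d])
def med(D,uv,r=2):
    u,v=int(round(uv[0])),int(round(uv[1])); p=D[max(0,v-r):v+r+1,max(0,u-r):u+r+1]; p=p[p>0]
    return float(np.median(p)) if p.size else 0
E
python3 - <<'E'
from h import *
np.set_printoptions(precision=3,suppress=True)
s=read_state();print(s["t"],s["tcp_pos"],s["orientation"],s["force"],s["gripper_width"])
ims=[]
for c in ["top","side"]:
    im,D=read_camera(c);K=get_calibration(c);print(c,{k:np.array(v) for k,v in K.items()})
    cv2.imwrite(f"pics/{c}0.png",im[:,:,::-1])
    for n in ["chime_button_top","case_short_top","case_mid_top","case_tall_top","jar_cap","knob_jar","tin","soap_saver","rack"]:
        for r in mark_of(n,c)[:3]:
            d=med(D,r["point"]);print(n,round(r["conf"],2),np.array(r["point"]),world(c,K,r["point"],d))
E
```

```text
0.0 [ 0.159 -0.604  0.241] [[ 0.255 -0.967 -0.   ]
 [-0.967 -0.255  0.002]
 [-0.002 -0.    -1.   ]] [-0.186 -0.189  0.129] 0.9991109766661647
top {'fx': array(426.903), 'fy': array(426.903), 'cx': array(325.113), 'cy': array(199.22), 'eye': array([ 0.448, -0.009,  0.963]), 'rotation': array([[-0.005,  0.99 , -0.142],
       [-1.   , -0.007, -0.014],
       [-0.015,  0.142,  0.99 ]])}
chime_button_top 0.76 [199.4 165.7] [0.648 0.269 0.081]
case_short_top 0.81 [325.5 253.4] [0.462 0.003 0.098]
case_short_top 0.25 [264.8 161.5] [0.649 0.125 0.114]
case_mid_top 0.68 [239.8 241.8] [0.485 0.171 0.123]
case_mid_top 0.6 [324.7 257.2] [0.455 0.004 0.098]
case_tall_top 0.64 [280.4 252.3] [0.464 0.088 0.146]
jar_cap 0.8 [267.5 164. ] [0.643 0.12  0.114]
jar_cap 0.24 [327.1 256.9] [ 0.455 -0.     0.097]
knob_jar 0.97 [329.7 170.5] [ 0.639 -0.007  0.065]
knob_jar 0.57 [388.7 174. ] [ 0.643 -0.141  0.005]
tin 0.58 [446.  172.4] [ 0.643 -0.268  0.017]
soap_saver 0.56 [390.5 174.7] [ 0.641 -0.145  0.005]
rack 0.87 [291.5 251. ] [0.469 0.076 0.045]
side {'fx': array(428.797), 'fy': array(428.797), 'c
[... 154 characters left out ...]
],
       [-0.019,  0.786,  0.618]])}
chime_button_top 0.77 [186.1 309.2] [0.648 0.275 0.082]
chime_button_top 0.64 [311.1 203. ] [ 0.622 -0.115  0.012]
case_short_top 0.75 [363.5 224.4] [0.46  0.004 0.1  ]
case_mid_top 0.66 [313.7 275.6] [0.481 0.171 0.124]
case_tall_top 0.97 [341.3 228.4] [0.473 0.08  0.147]
case_tall_top 0.19 [337.3 295. ] [0.469 0.103 0.01 ]
jar_cap 0.69 [237.3 234.8] [0.644 0.13  0.114]
knob_jar 0.61 [275.4 234.2] [0.634 0.027 0.033]
knob_jar 0.35 [238.3 233.6] [0.644 0.127 0.115]
tin 0.88 [331.4 167.3] [ 0.633 -0.259  0.017]
soap_saver 0.68 [311.  197.7] [ 0.632 -0.134  0.01 ]
soap_saver 0.54 [357.6 261. ] [0.46  0.025 0.025]
rack 0.96 [338.8 292.2] [0.466 0.105 0.021]
```

```bash
python3 - <<'E'
from h import *
np.set_printoptions(precision=4,suppress=True)
v,u=np.mgrid[0:400,0:640]
for c in ["top","side"]:
    im,D=read_camera(c);K=get_calibration(c)
    P=np.stack([(u-K["cx"])/K["fx"]*D,-(v-K["cy"])/K["fy"]*D,-D],-1)@np.array(K["rotation"]).T+np.array(K["eye"])
    for n,x,y,z,r in [("button",.648,.272,.081,.03),("short",.461,.003,.099,.035),("mid",.482,.171,.124,.035),("tall",.47,.084,.147,.035),("cap",.643,.125,.115,.045)]:
        m=(D>0)&(np.hypot(P[...,0]-x,P[...,1]-y)<r)&(abs(P[...,2]-z)<.007)
        Q=P[m]; (cx,cy),sz,a=cv2.minAreaRect(Q[:,:2].astype(np.float32)*1000)
        print(c,n,m.sum(),np.median(Q,0),"rect",cx,cy,sz,a,im[m].mean(0))
E
```

```text
top button 279 [0.6476 0.2721 0.0803] rect 648.560546875 270.9737243652344 (38.472442626953125, 41.725181579589844) 27.608863830566406 [109.3405 109.6237 102.7849]
top short 233 [0.4592 0.0079 0.0982] rect 458.72637939453125 8.681312561035156 (21.782426834106445, 43.720706939697266) 80.62983703613281 [65.6481 61.5193 59.5494]
top mid 247 [0.4832 0.166  0.1221] rect 483.8507995605469 166.7332305908203 (22.45954132080078, 43.764442443847656) 81.84602355957031 [62.1174 58.251  56.4494]
top tall 264 [0.4703 0.087  0.1461] rect 470.1867370605469 87.80306243896484 (21.9599609375, 43.97406768798828) 81.15038299560547 [63.572  59.5152 57.8939]
top cap 675 [0.6429 0.1285 0.1136] rect 644.428466796875 128.6514892578125 (61.569862365722656, 60.48423385620117) 38.247802734375 [92.5526 85.963  83.9615]
side button 487 [0.6453 0.2741 0.0812] rect 647.2490844726562 272.4681396484375 (38.64150619506836, 38.94617462158203) 12.009812355041504 [151.8501 143.9548 128.3265]
side short 253 [0.4571 0.0119 0.0991] rect 457.768798828125 7.920019149780273 (24.0484561920166, 43.519290924072266) 78.61609649658203 [83.2213 77.4783 72.4466]
side mid 358 [0.4821 0.1682 0.123 ] rect 483.2693786621094 165.41758728027344 (23.33122444152832, 44.036964416503906) 82.1826171875 [82.3464 76.5587 72.2905]
side tall 320 [0.468  0.0908 0.147 ] rect 469.3256530761719 87.41680145263672 (22.420425415039062, 43.73103332519531) 79.50764465332031 [79.3781 73.9531 69.5875]
side cap 739 [0.6403 0.1308 0.1145] rect 642.114013671875 128.28379821777344 (61.94013977050781, 59.8770751953125) 87.78274536132812 [118.7754 110.5913 105.8714]
```

View pics/top0.png

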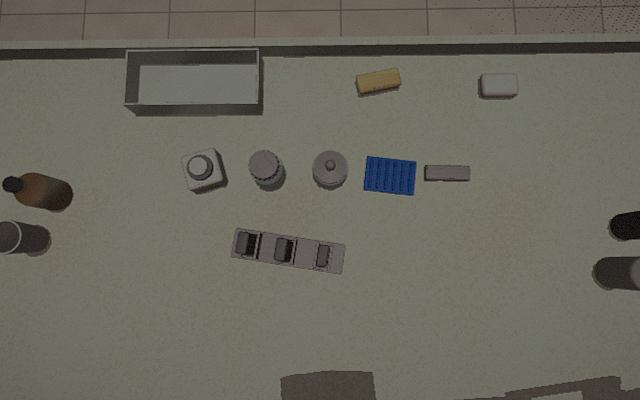

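View pics/side0.png

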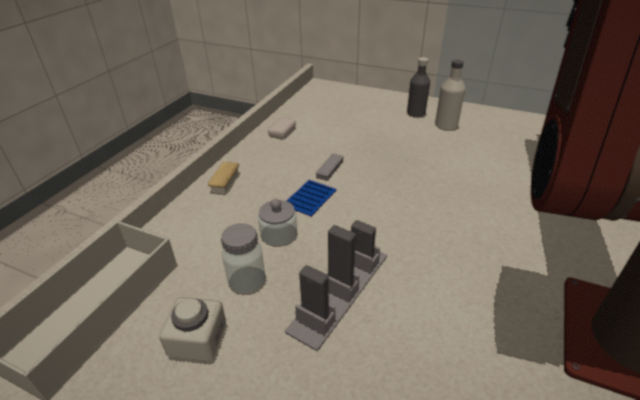

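The top view shows the rack with the short case on the right at (324,254), the tall one in the middle at (284,250) and the mid one on the left at (246,243). The chime button is at (200,166), the ribbed-cap jar at (266,164) and the knob jar at (330,168). The side view agrees with this. I'm setting off with the fingers shut, turning the tool to world x as it goes.

```bash
python3 -m handwheel '[{"slide":[-36,-35,0],"delta_rot":[0,0,-9.4]},{"slide":[-72,-70,0],"delta_rot":[0,0,-18.8]},{"slide":[-108,-105,0],"delta_rot":[0,0,-28.2]},{"slide":[-144,-140,0],"delta_rot":[0,0,-37.6]},{"slide":[-180,-175,0],"delta_rot":[0,0,-47]},{"slide":[-216,-210,0],"delta_rot":[0,0,-56.4]},{"slide":[-252,-245,0],"delta_rot":[0,0,-65.8]},{"slide":[-288,-280,0],"delta_rot":[0,0,-75.2]}]' 1
python3 -c "
from plant import *
print(read_state()['orientation'],read_state()['qpos'])"
```

```text
t: 2.1
tcp_pos: [0.3573, -0.2531, 0.2426]
orientation: [[1.0, 0.005, 0.001], [0.005, -1.0, -0.001], [0.001, 0.001, -1.0]]
force: [1.9, 0.1, -0.9]
gripper_width: -0.002
[[ 9.99989266e-01  4.55740808e-03  8.35687665e-04]
 [ 4.55793242e-03 -9.99989416e-01 -6.26608811e-04]
 [ 8.32823108e-04  6.30411093e-04 -9.99999454e-01]] [-7.96913826e-01 -2.46476406e-01  1.98806338e+00  1.62125545e-04
  1.39897346e+00 -8.01499151e-01]
```

```bash
python3 -m handwheel '[{"slide":[18,-33,0],"delta_rot":[0,0,0]},{"slide":[44,-79,0],"delta_rot":[0,0,0]},{"slide":[71,-128,0],"delta_rot":[0,0,0]},{"slide":[98,-177,0],"delta_rot":[0,0,0]},{"slide":[125,-226,0],"delta_rot":[0,0,0]},{"slide":[152,-275,0],"delta_rot":[0,0,0]},{"slide":[179,-324,0],"delta_rot":[0,0,0]},{"slide":[206,-373,0],"delta_rot":[0,0,0]}]'
python3 -m handwheel '[{"slide":[27,-49,0],"delta_rot":[0,0,0]},{"slide":[54,-98,0],"delta_rot":[0,0,0]},{"slide":[75,-135,0],"delta_rot":[0,0,0]},{"slide":[86,-153,0],"delta_rot":[0,0,0]},{"slide":[86,-153,40],"delta_rot":[0,0,0]},{"slide":[86,-153,80],"delta_rot":[0,0,0]},{"slide":[86,-153,90],"delta_rot":[0,0,0]},{"slide":[86,-153,90],"delta_rot":[0,0,0]}]'
```

```text
t: 3.1
tcp_pos: [0.5636, 0.1203, 0.2425]
orientation: [[1.0, -0.0, 0.001], [-0.0, -1.0, -0.0], [0.001, 0.0, -1.0]]
force: [0.2, -1.3, -0.3]
gripper_width: -0.007
t: 4.1
tcp_pos: [0.6488, 0.2713, 0.1522]
orientation: [[1.0, -0.001, -0.001], [-0.001, -1.0, -0.0], [-0.001, 0.0, -1.0]]
force: [0.8, 1.1, 0.3]
gripper_width: 0.0
```

```bash
python3 - <<'E'
from h import *
s=read_state();print(s["t"],s["tcp_pos"],s["orientation"],s["force"])
a=[cv2.resize(read_camera(c)[0],(640,400)) for c in ("side","wrist")]
im=np.vstack([a[0][200:400,0:400],a[1][::2,::2][:, :320].repeat(1,0).copy() if 0 else cv2.resize(a[1],(400,250))])
cv2.imwrite("pics/btn.png",im[:,:,::-1])
E
```

```text
4.1 [0.64879246 0.27128667 0.15218028] [[ 9.99999447e-01 -5.81097257e-04 -8.76619883e-04]
 [-5.81311187e-04 -9.99999801e-01 -2.43803823e-04]
 [-8.76478035e-04  2.44313277e-04 -9.99999586e-01]] [0.83448467 1.09430538 0.32186942]
```

View pics/btn.png

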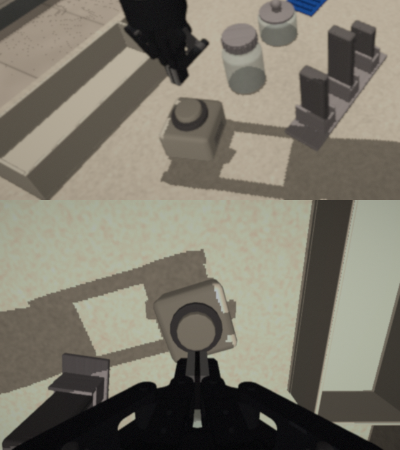

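The picture shows the shut fingertips above the button and the gripper clear of everything else. I'm coming down onto it.

```bash
python3 -m handwheel '[{"slide":[0,0,25],"delta_rot":[0,0,0]},{"slide":[0,0,50],"delta_rot":[0,0,0]},{"slide":[0,0,56],"delta_rot":[0,0,0]},{"slide":[0,0,58],"delta_rot":[0,0,0]},{"slide":[0,0,60],"delta_rot":[0,0,0]},{"slide":[0,0,62],"delta_rot":[0,0,0]}]'
python3 -m handwheel '[{"slide":[0,0,1],"delta_rot":[0,0,0]},{"slide":[0,0,1],"delta_rot":[0,0,0]}]'
python3 -m handwheel '[{"slide":[0,0,1],"delta_rot":[0,0,0]},{"slide":[0,0,1],"delta_rot":[0,0,0]}]'
```

```text
t: 4.95
tcp_pos: [0.6499, 0.2717, 0.0918]
orientation: [[1.0, -0.0, 0.003], [-0.0, -1.0, 0.001], [0.003, -0.001, -1.0]]
force: [0.3, -0.2, 2.0]
gripper_width: 0.002
t: 5.2
tcp_pos: [0.6499, 0.2717, 0.0903]
orientation: [[1.0, -0.001, 0.002], [-0.001, -1.0, 0.001], [0.002, -0.001, -1.0]]
force: [2.0, 0.9, 2.6]
gripper_width: 0.004
t: 5.45
tcp_pos: [0.6495, 0.2715, 0.0889]
orientation: [[1.0, -0.001, 0.001], [-0.001, -1.0, 0.0], [0.001, -0.0, -1.0]]
force: [4.1, 1.2, 4.1]
gripper_width: -0.004
```

```bash
for i in 1 ; do python3 -m handwheel '[{"slide":[0,0,1],"delta_rot":[0,0,0]},{"slide":[0,0,1],"delta_rot":[0,0,0]}]'; python3 -m handwheel '[{"slide":[0,0,1],"delta_rot":[0,0,0]},{"slide":[0,0,1],"delta_rot":[0,0,0]}]'; done
```

```text
t: 5.7
tcp_pos: [0.6494, 0.2715, 0.0876]
orientation: [[1.0, -0.001, 0.001], [-0.001, -1.0, 0.0], [0.001, -0.0, -1.0]]
force: [2.5, 0.7, 4.4]
gripper_width: -0.002
t: 5.95
tcp_pos: [0.6494, 0.2715, 0.087]
orientation: [[1.0, -0.001, 0.001], [-0.001, -1.0, 0.0], [0.001, -0.0, -1.0]]
force: [3.4, 1.2, 7.1]
gripper_width: 0.002
```

```bash
python3 -m handwheel '[{"slide":[0,0,1],"delta_rot":[0,0,0]},{"slide":[0,0,1],"delta_rot":[0,0,0]},{"slide":[0,0,1],"delta_rot":[0,0,0]}]'
```

```text
t: 6.32
tcp_pos: [0.6495, 0.2715, 0.087]
orientation: [[1.0, -0.0, 0.001], [-0.0, -1.0, 0.0], [0.001, -0.0, -1.0]]
force: [0.7, 0.8, 11.0]
gripper_width: -0.0
```

The button bottomed out: force rose to 11 N and the TCP stopped moving. Next I lift to let it come up, then travel high and round the taller cases to the short one.

```bash
python3 -m handwheel '[{"slide":[0,0,-4],"delta_rot":[0,0,0]},{"slide":[0,0,-10],"delta_rot":[0,0,0]},{"slide":[0,0,-40],"delta_rot":[0,0,0]},{"slide":[0,0,-85],"delta_rot":[0,0,0]},{"slide":[0,0,-130],"delta_rot":[0,0,0]},{"slide":[0,0,-164],"delta_rot":[0,0,0]},{"slide":[-10,30,-164],"delta_rot":[0,0,0]},{"slide":[-24,70,-164],"delta_rot":[0,0,0]}]'
python3 -m handwheel '[{"slide":[-14,40,0],"delta_rot":[0,0,0]},{"slide":[-28,80,0],"delta_rot":[0,0,0]},{"slide":[-42,120,0],"delta_rot":[0,0,0]},{"slide":[-56,160,0],"delta_rot":[0,0,0]},{"slide":[-80,190,0],"delta_rot":[0,0,0]},{"slide":[-115,195,0],"delta_rot":[0,0,0]},{"slide":[-150,195,0],"delta_rot":[0,0,0]},{"slide":[-167,195,0],"delta_rot":[0,0,0]}]'
python3 -m handwheel '[{"slide":[0,0,0],"delta_rot":[0,0,0]},{"slide":[0,0,0],"delta_rot":[0,0,0]}]'
python3 - <<'E'
from h import *
np.set_printoptions(precision=4,suppress=True)
im,D=read_camera("top");K=get_calibration("top")
r=mark_of("chime_button_top","top")[:1];print([(q["conf"],world("top",K,q["point"],med(D,q["point"]))) for q in r])
cv2.imwrite("pics/short_top.png",im[100:320,150:420,::-1])
E
```

```text
t: 7.32
tcp_pos: [0.6232, 0.2012, 0.2481]
orientation: [[1.0, 0.001, -0.004], [0.001, -1.0, -0.001], [-0.004, 0.001, -1.0]]
force: [0.4, -1.2, 0.1]
gripper_width: 0.001
t: 8.32
tcp_pos: [0.4547, 0.0067, 0.2476]
orientation: [[1.0, -0.001, -0.005], [-0.001, -1.0, 0.001], [-0.005, -0.001, -1.0]]
force: [0.3, 0.4, 0.1]
gripper_width: -0.001
t: 8.57
tcp_pos: [0.4577, 0.0066, 0.2488]
orientation: [[1.0, -0.001, -0.001], [-0.001, -1.0, 0.0], [-0.001, -0.0, -1.0]]
force: [0.6, -0.5, 1.1]
gripper_width: -0.003
[(0.63, array([0.6499, 0.2696, 0.0805]))]
```

```bash
python3 -m handwheel '[{"slide":[0,-1,30],"delta_rot":[0,0,0]},{"slide":[0,-1,60],"delta_rot":[0,0,0]},{"slide":[0,-1,85],"delta_rot":[0,0,0]},{"slide":[0,-1,98],"delta_rot":[0,0,0]},{"slide":[0,-1,104],"delta_rot":[0,0,0]},{"slide":[0,-1,104],"delta_rot":[0,0,0]},{"slide":[0,-1,104],"delta_rot":[0,0,0]}]'
python3 - <<'E'
from h import *
im,D=read_camera("side");w=read_camera("wrist")[0]
cv2.imwrite("pics/short.png",np.hstack([im[100:400,180:480],cv2.resize(w,(480,300))])[:,:,::-1])
E
```

```text
t: 9.55
tcp_pos: [0.4585, 0.0074, 0.1463]
orientation: [[1.0, -0.001, 0.002], [-0.001, -1.0, -0.0], [0.002, 0.0, -1.0]]
force: [-0.5, -0.3, -0.1]
gripper_width: -0.001
```

View pics/short.png

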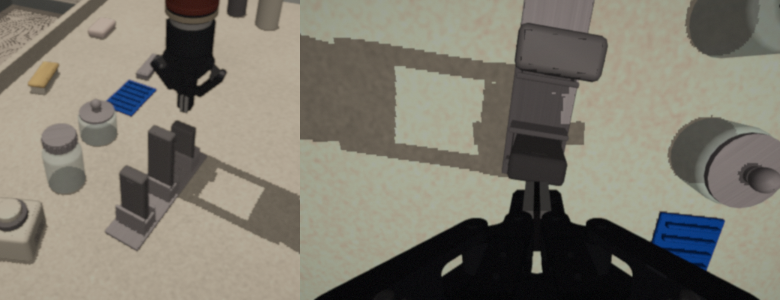

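The side view shows the fingertips just above the short case at about (185,105), and the wrist view has them in line with its middle. They clear the tall case, so I'm holding here.

```bash
Z='' ; python3 -m handwheel '[{"slide":[0,0,0],"delta_rot":[0,0,0]},{"slide":[0,0,0],"delta_rot":[0,0,0]},{"slide":[0,0,0],"delta_rot":[0,0,0]},{"slide":[0,0,0],"delta_rot":[0,0,0]},{"slide":[0,0,0],"delta_rot":[0,0,0]},{"slide":[0,0,0],"delta_rot":[0,0,0]},{"slide":[0,0,0],"delta_rot":[0,0,0]},{"slide":[0,0,0],"delta_rot":[0,0,0]}]'
python3 -m handwheel '[{"slide":[0,0,0],"delta_rot":[0,0,0]},{"slide":[0,0,0],"delta_rot":[0,0,0]},{"slide":[0,0,0],"delta_rot":[0,0,0]},{"slide":[0,0,0],"delta_rot":[0,0,0]},{"slide":[0,0,0],"delta_rot":[0,0,0]},{"slide":[0,0,0],"delta_rot":[0,0,0]},{"slide":[0,0,0],"delta_rot":[0,0,0]},{"slide":[0,0,0],"delta_rot":[0,0,0]}]'
python3 -m handwheel '[{"slide":[0,0,0],"delta_rot":[0,0,0]},{"slide":[0,0,0],"delta_rot":[0,0,0]},{"slide":[0,0,0],"delta_rot":[0,0,0]},{"slide":[0,0,0],"delta_rot":[0,0,0]},{"slide":[0,0,0],"delta_rot":[0,0,0]},{"slide":[0,0,0],"delta_rot":[0,0,0]},{"slide":[0,0,0],"delta_rot":[0,0,0]},{"slide":[0,0,0],"delta_rot":[0,0,0]}]'
```

```text
t: 10.65
tcp_pos: [0.4578, 0.0075, 0.1453]
orientation: [[1.0, -0.001, 0.0], [-0.001, -1.0, 0.0], [0.0, -0.0, -1.0]]
force: [-0.6, 0.2, -0.5]
gripper_width: 0.002
t: 11.65
tcp_pos: [0.4578, 0.0075, 0.1453]
orientation: [[1.0, -0.001, 0.0], [-0.001, -1.0, -0.0], [0.0, 0.0, -1.0]]
force: [-0.2, 0.0, 0.6]
gripper_width: -0.005
t: 12.65
tcp_pos: [0.4578, 0.0075, 0.1453]
orientation: [[1.0, -0.0, -0.0], [-0.0, -1.0, 0.0], [-0.0, -0.0, -1.0]]
force: [-0.7, -0.3, -0.1]
gripper_width: -0.001
```

```bash
python3 -m handwheel '[{"slide":[0,0,-25],"delta_rot":[0,0,0]},{"slide":[0,0,-65],"delta_rot":[0,0,0]},{"slide":[0,0,-100],"delta_rot":[0,0,0]},{"slide":[35,-15,-100],"delta_rot":[0,0,0]},{"slide":[75,-40,-100],"delta_rot":[0,0,0]},{"slide":[115,-70,-100],"delta_rot":[0,0,0]},{"slide":[155,-100,-100],"delta_rot":[0,0,0]},{"slide":[185,-121,-100],"delta_rot":[0,0,0]}]'
python3 -m handwheel '[{"slide":[0,0,0],"delta_rot":[0,0,0]},{"slide":[0,0,20],"delta_rot":[0,0,0]},{"slide":[0,0,45],"delta_rot":[0,0,0]},{"slide":[0,0,65],"delta_rot":[0,0,0]},{"slide":[0,0,78],"delta_rot":[0,0,0]},{"slide":[0,0,84],"delta_rot":[0,0,0]},{"slide":[0,0,84],"delta_rot":[0,0,0]},{"slide":[0,0,84],"delta_rot":[0,0,0]}]'
python3 - <<'E'
from h import *
im,D=read_camera("side");w=read_camera("wrist")[0]
cv2.imwrite("pics/cap.png",np.hstack([im[100:400,130:430],cv2.resize(w,(480,300))])[:,:,::-1])
E
```

```text
t: 13.65
tcp_pos: [0.6441, 0.1298, 0.2448]
orientation: [[1.0, 0.0, -0.0], [0.0, -1.0, 0.0], [-0.0, -0.0, -1.0]]
force: [0.3, -0.2, 0.6]
gripper_width: 0.004
t: 14.65
tcp_pos: [0.6435, 0.1284, 0.1624]
orientation: [[1.0, -0.001, 0.002], [-0.001, -1.0, 0.0], [0.002, -0.0, -1.0]]
force: [0.6, 0.3, -0.2]
gripper_width: 0.001
```

View pics/cap.png

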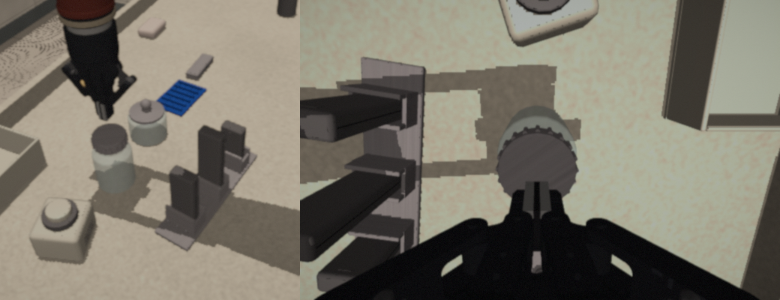

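The side view shows the fingertips at (104,115), just above the ribbed cap at (108,135). The wrist view has them centred on the cap. I'm holding, then handing in.

```bash
python3 -m handwheel '[{"slide":[0,0,0],"delta_rot":[0,0,0]},{"slide":[0,0,0],"delta_rot":[0,0,0]},{"slide":[0,0,0],"delta_rot":[0,0,0]},{"slide":[0,0,0],"delta_rot":[0,0,0]},{"slide":[0,0,0],"delta_rot":[0,0,0]},{"slide":[0,0,0],"delta_rot":[0,0,0]},{"slide":[0,0,0],"delta_rot":[0,0,0]},{"slide":[0,0,0],"delta_rot":[0,0,0]}]'
python3 -m handwheel '[{"slide":[0,0,0],"delta_rot":[0,0,0]},{"slide":[0,0,0],"delta_rot":[0,0,0]},{"slide":[0,0,0],"delta_rot":[0,0,0]},{"slide":[0,0,0],"delta_rot":[0,0,0]},{"slide":[0,0,0],"delta_rot":[0,0,0]},{"slide":[0,0,0],"delta_rot":[0,0,0]},{"slide":[0,0,0],"delta_rot":[0,0,0]},{"slide":[0,0,0],"delta_rot":[0,0,0]}]'
python3 -m handwheel '[{"slide":[0,0,0],"delta_rot":[0,0,0]},{"slide":[0,0,0],"delta_rot":[0,0,0]},{"slide":[0,0,0],"delta_rot":[0,0,0]},{"slide":[0,0,0],"delta_rot":[0,0,0]},{"slide":[0,0,0],"delta_rot":[0,0,0]},{"slide":[0,0,0],"delta_rot":[0,0,0]},{"slide":[0,0,0],"delta_rot":[0,0,0]},{"slide":[0,0,0],"delta_rot":[0,0,0]}]'
python3 -c "
from plant import *
print(job_done())"
```

```text
t: 15.75
tcp_pos: [0.6428, 0.1284, 0.1613]
orientation: [[1.0, -0.0, -0.0], [-0.0, -1.0, 0.0], [-0.0, -0.0, -1.0]]
force: [-0.4, -0.6, 0.2]
gripper_width: 0.002
t: 16.75
tcp_pos: [0.6429, 0.1284, 0.1613]
orientation: [[1.0, -0.0, -0.0], [-0.0, -1.0, -0.0], [-0.0, 0.0, -1.0]]
force: [-0.6, 0.3, 0.1]
gripper_width: 0.004
t: 17.75
tcp_pos: [0.6428, 0.1284, 0.1613]
orientation: [[1.0, -0.001, -0.0], [-0.001, -1.0, -0.0], [-0.0, 0.0, -1.0]]
force: [0.8, 0.1, 0.2]
gripper_width: 0.001
the job is handed in; nothing more can be done
None
```

The cue is done in the order asked, and I handed it in at about 17.8 s with the arm still pointing at the jar cap.

- **Chime:** I pressed the button with the fingers shut until it bottomed out, at about 11 N with the fingers no longer moving down. After I lifted off, the top camera measured its top back at its starting height.
- **Shortest case:** I held the fingertips about 35 mm above the middle of its top for 3 s. The route there stayed high and clear of the two taller cases.
- **Jar with the twist cap:** I held about 35 mm above the middle of the cap for 3 s and stayed there.

The wrist force was within sensor noise at both pointing poses. The side and wrist pictures showed the fingertips centred over each target and nothing moved. No check failed. The networks gave a few low-confidence or mistaken hits, such as the short case for the middle-sized one, so I took the positions from the depth data, where the two cameras agreed to about 2 mm.

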